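# Set the controller's address switches and close it with its sliding cover

### The arm

A 6-joint arm with a two-finger parallel gripper is mounted at the origin on a cart in front of the work surface, level with it; the furniture and walls round the work are solid. World frame = base frame: x ahead of the robot, y to its left, z up, the work surface at z = 0. Lengths are in mm, angles in degrees, forces in N, time in s.
With the tool pointing down it reaches from about 350 to 850 mm from the base axis. Payload 8.1 kg.
Tool frame: the origin (TCP) lies at the very end of the fingers, on their centre line; the grasp point (between the pads) lies 19 mm behind it; z points along the fingers, y is the direction in which the jaws open and shut (so a half turn about z gives the same grasp; the last joint's range is limited). The gripper opens to 85 mm and grips with 20 to 120 N. Pads are 22 mm wide; open, the fingers measure 114 mm over their backs; the gripper's body (76 mm by 85 mm) begins 54 mm behind the grasp point. The pads swing forward as they close: fully open they stand 13 mm farther back than shut.
Start: joints at [-73.247, 7.471, 85.268, -0, 87.261, -4.893], TCP at [221.346, -557.684, 231.292] pointing down, gripper open.
Joint ranges: [-169.43, 169.43], [-51.17, 129.36], [1.28, 143.12], [-76.62, 256.62], [0, 156.53], [-152.29, 152.29]. Speed limits (degrees/s): [136.94, 136.94, 159.86, 180, 180, 180].

### API

Orientations are given as [roll, pitch, yaw] about the fixed x, y, z axes, in that order (R = Rz(yaw) Ry(pitch) Rx(roll)).
In Python, from bench import r gives the robot as it stands.
- The arm moves only by the shell command python3 -m crank 'ROWS' [OPENING] [FORCE]. ROWS is JSON, a list that holds one entry, the list of rows, each a list of 6 numbers: the shift along the tool's x, y, z in m, then the turn, a rotation vector about the tool's x, y, z in rad. A call has 1 to 10 rows; each row is the pose to reach, as a shift and turn from the pose measured when the call began, along the tool's axes at that moment; what a row does not reach only later rows make up. A row lasts 1/8 s, in which the tool goes at most 62.5 mm and 10.7 degrees, less where a joint would pass 70% of its speed; a pose out of reach is approached as far as the arm can. A call with a gripper value outside its range is refused whole. OPENING is the closure, from 0 (fully open) to 1 (shut), set as the call begins (- or left out, the last holds). The fingers move at their own pace and stop on an object; FORCE is the grip in N (left out, the last holds). Time passes only in rows, so rows that repeat a pose let the fingers close. It gives the time, the measured TCP pose, the force and the opening at its end, in the units of the state.
- r.sense(): the state, without advancing time (a new reading comes with each control period).
- r.snapshot(name): name is "scene" or "top" or "wrist"; returns (picture, depth): 420x560x3 uint8, blue, green, red; 420x560 float32, mm along the optical axis (not along the pixel's ray), 0 where there is no reading.
- r.get_calibration(name): a dict with "mtx" (3x3 intrinsics, pixels), "k1" (the pictures are not rectified: a ray, as slopes to the right and down, at radius r is drawn at 1 + k1 r^2 times it, then the intrinsics apply), "cam_to_world" (4x4, takes a point from camera to world coordinates). Camera axes: x right, y down, z forward; pixel columns grow to the right and rows downward; lengths in mm; the calibration is good to about 2 mm. A picture is of the moment at which its call begins: read the wrist's pose just before it. get_calibration takes no time and is no camera call; for the wrist camera it gives the pose at the moment of the call.
- r.hand_in(): hands the job in, once; it reports no verdict.
Trained networks look in the newest picture that a camera, given by its name, has taken for a name from the list of things; names that differ only in an ending like _2 or _b are one class to them, and where a whole thing is asked for, a point or a joint stands for the part that bears it (a point fixed in the world has none). Each returns a list of dicts, best first, with "conf" (0 to 1); they miss things now and then, are a little off and sometimes report something else, mostly with a low value. They report only what shows in the picture. A call takes as long as a camera call.
- r.look_for(thing, camera): "extent" ([left, top, right, bottom] in pixels, round what is visible of it).
- r.landmark_of(thing, camera): "pixel" ([column, row] in pixels: a listed point, or the origin of a listed thing).
The state is a dict: "time": time; "joint_pos": joint angles; "qd": joint speeds; "joint_efforts": joint torques, N m; "tool_pos": TCP position; "tcp_rot": TCP orientation; "ft_force": force on the tool from outside, world axes, zero at the start; "wrist_torque": the same for the moment, N m; "finger_gap": finger opening in mm.
Only numpy, scipy, OpenCV 4.12 (cv2) and the standard library are available. Lean on these libraries where they do the work, as an engineer would, in place of code of your own. Each camera call takes 0.05 s, during which the arm holds its last target.

### The job

Set the packing line controller's address on its row of four toggle switches: counted from the one nearest the robot they must read on, on, off, on, where on means that the lever leans toward the closed end of the box and off toward its open end. Then slide the loose cover plate into the box's side grooves from the open end until it stops fully home over the switches, and let go of it. Leave the other things on the table where they are.

Things in the scene. Friction and masses are not known exactly. Their poses are not given: they have to be found in the camera images.
- controller: Grey controller box fixed to the table, 150 mm (x) by 180 mm (y), 70 mm high over its white side rails, with four white toggle levers between the rails. Origin: centre of its underside, on the table. Its x axis points to the closed end (stop wall, inner face at x = +70 mm); -x is the open end, on the robot's left; its y axis points away from the robot.
- deck (a point): Centre of the black switch deck, 30 mm above the table; axes as the box. The levers stand in a row along y at x = 0, y = -42, -14, +14, +42 mm (switch 1 to 4) and swing along x. The deck is clear apart from them for x = -75 to +70, y = -70 to +70 mm; the side rails are 40 mm higher than the deck, the stop wall too. A white bar marks the ON side.
- track_mouth (a point): Middle of the open end of the two side grooves (x = -75 mm of the box), at the height of the ledge tops, 58 mm above the table. Grooves run along x from here to the stop. Ledges: inner edges y = +-70 mm, sticking out to 20 mm before the mouth between flared guides. Side walls at y = +-80 mm; lips 7.5 to 12 mm above the ledges, inner edges y = +-72 mm. Only this end can be entered.
- track_home (a point): Where the cover's grip centre lies when the plate is fully home with its front edge at the stop: over the middle of the box, 84 mm above the table. Axes as the box.
- cover_grip (a point): Centre of the grip rib of the loose grey cover, 26 mm above the plate's underside. Plate 140 (x, sliding direction) x 156 (y) x 5 mm, about 0.1 kg, same either way round; the rib stands across its middle, 12 mm thick (x), 70 long (y), top 47 mm above the underside. It starts flat on the table, rib up, x axis within 0.6 rad of the box's. In the grooves it has 2 mm play each side, 2.5 mm upward.
- switch_1 (a joint): First (nearest the robot) toggle, rad: -0.4 = leaning to the open end = OFF, +0.4 = to the closed end = ON. Tips over to one end and stays there, never rests between; push it past upright, under 1 N at the top. Paddle 12 mm wide along the row, 9 to 13 mm thick; hinge 25 mm above the table, 29 mm from hinge to top, so upright its top is 54 mm up and swings 11 mm either way.
- switch_2 (a joint): Second toggle, rad: -0.4 = leaning to the open end = OFF, +0.4 = to the closed end = ON. Tips over to one end and stays there, never rests between; push it past upright, under 1 N at the top. Paddle 12 mm wide along the row, 9 to 13 mm thick; hinge 25 mm above the table, 29 mm from hinge to top, so upright its top is 54 mm up and swings 11 mm either way.
- switch_3 (a joint): Third toggle, rad: -0.4 = leaning to the open end = OFF, +0.4 = to the closed end = ON. Tips over to one end and stays there, never rests between; push it past upright, under 1 N at the top. Paddle 12 mm wide along the row, 9 to 13 mm thick; hinge 25 mm above the table, 29 mm from hinge to top, so upright its top is 54 mm up and swings 11 mm either way.
- switch_4 (a joint): Fourth (farthest from the robot) toggle, rad: -0.4 = leaning to the open end = OFF, +0.4 = to the closed end = ON. Tips over to one end and stays there, never rests between; push it past upright, under 1 N at the top. Paddle 12 mm wide along the row, 9 to 13 mm thick; hinge 25 mm above the table, 29 mm from hinge to top, so upright its top is 54 mm up and swings 11 mm either way.
- calculator: Bystander: dark desk calculator, 125 x 68 x 17 mm, lying between the cover and the box; origin at the centre of its underside.
- goods_box: Bystander: small beige carton, 64 x 81 x 41 mm, toward the back of the table; origin at the centre of its underside.
- stapler: Bystander: blue and black stapler, 34 x 136 x 50 mm, to the right of the box; origin at the centre of its underside.
- marker: Bystander: marker pen with black cap, 123 mm long, 16 mm thick, at the near right of the table; origin at its underside.
- cover: The same cover plate; origin at the centre of its underside.

How it is judged (in metres and radians):
On the way, in this order (a step that is already met when the one before it is completed fails the run):
1. the four switches read on, on, off, on (value of joint each of switch_1, switch_2, switch_4 above 0.3 rad and value of joint switch_3 below -0.3 rad), for 0.2 s.
2. with the switches still so, the cover plate has entered both grooves from the open end (all of step 1 and y of cover_grip in the frame of controller between -0.006 and 0.006 m and z of cover_grip in the frame of controller between 0.08 and 0.09 m and angle between the x axis of cover_grip and the x axis of controller, either way round below 0.08 rad and angle between the z axis of cover_grip and the z axis of controller, either way round below 0.06 rad and x of cover_grip in the frame of controller between -0.13 and -0.01 m), for 0.05 s.
At the end, for the whole second after the job is handed in: Switches 1, 2 and 4 are on (above +0.3 rad) and 3 is off (below -0.3 rad); the cover lies at rest in both grooves, within 4 mm of fully home against the stop, and is released (all of step 1 and y of cover_grip in the frame of controller between -0.006 and 0.006 m and z of cover_grip in the frame of controller between 0.08 and 0.09 m and angle between the x axis of cover_grip and the x axis of controller, either way round below 0.08 rad and angle between the z axis of cover_grip and the z axis of controller, either way round below 0.06 rad and x of cover_grip in the frame of controller between -0.004 and 0.004 m and linear speed of cover below 0.02 m/s); the robot touches nothing.
It fails at once if a bystander (calculator, carton, stapler, marker) is moved more than 30 mm (distance of any of calculator, goods_box, stapler, marker from where it was at the start of the episode above 0.03 m).
It also fails if it takes over 64 s, if anything falls off the work surface, if the arm or the gripper's body presses on something with over 40 N, if the wrist force passes 120 N, or if a joint passes its speed limit or range.

## Working session

There is one attempt and no reset: what is moved stays moved. The work goes in short steps, Python scripts to look and compute and a shell command to move; the robot and the scene stay as the last step left them, time stands still between calls to the robot, and variables do not carry over. Pictures are saved under pics/ and viewed, and the job is handed in when it is done.

```bash
mkdir -p pics; ls; python3 - <<'E'
from bench import r
import cv2,json
print(r.sense())
for n in ("scene","top"):
    p,d=r.snapshot(n); cv2.imwrite(f"pics/{n}0.png",p)
    c=r.get_calibration(n); print(n,c)
    for t in ("controller","cover_grip","cover","calculator"):
        print(t,r.landmark_of(t,n)[:2],r.look_for(t,n)[:1])
E
```

```text
pics
{'time': 0.0, 'joint_pos': array([-7.32481393e+01,  7.51554613e+00,  8.53294162e+01,  7.47668728e-04,
        8.72616162e+01, -4.89529156e+00]), 'qd': array([ 0.12367859,  0.042436  , -0.04882332,  0.0710522 , -0.02437043,
       -0.06385513]), 'joint_efforts': array([ 3.65160973e-03, -5.69396031e+01, -5.00555134e+01,  1.19683018e-04,
        1.51553768e-02,  2.84379769e-05]), 'tool_pos': array([ 221.17795164, -557.1533671 ,  230.2385553 ]), 'tcp_rot': array([-1.79893874e+02, -9.83889847e-03,  2.16471067e+01]), 'ft_force': array([-0.11030113, -0.54576537, -0.68590183]), 'wrist_torque': array([0.02472337, 0.05640893, 0.01316233]), 'finger_gap': 85.34092752066249}
scene {'mtx': array([[390.16197409,   0.        , 279.93292811],
       [  0.        , 390.16197409, 207.33075549],
       [  0.        ,   0.        ,   1.        ]]), 'k1': -0.020702729384131004, 'cam_to_world': array([[-7.96391083e-01, -3.77234727e-01,  4.72710486e-01,
        -3.69505257e+01],
       [-6.04412354e-01,  4.69125041e-01, -6.43900150e-01,
         7.77098529e+02],
       [ 2.11411714e-02, -7.98508395e-01
[... 761 characters left out ...]
24e+02],
       [-9.99959194e-01,  8.07465047e-03, -4.05094569e-03,
        -5.84465103e+01],
       [ 2.88534855e-03, -1.39462320e-01, -9.90223175e-01,
         1.21340299e+03],
       [ 0.00000000e+00,  0.00000000e+00,  0.00000000e+00,
         1.00000000e+00]])}
controller [{'pixel': [310.7, 231.4], 'conf': 0.69}] [{'extent': [276.3, 190.2, 348.5, 272.2], 'conf': 0.66}]
cover_grip [{'pixel': [153.6, 234.4], 'conf': 0.72}] [{'extent': [273.3, 193.1, 350.7, 272.2], 'conf': 0.27}]
cover [{'pixel': [161.1, 234.4], 'conf': 0.83}] [{'extent': [131.7, 204.6, 188.6, 269.0], 'conf': 0.97}]
calculator [{'pixel': [221.2, 290.2], 'conf': 0.77}] [{'extent': [206.5, 266.9, 237.0, 315.7], 'conf': 0.87}]
```

View pics/scene0.png

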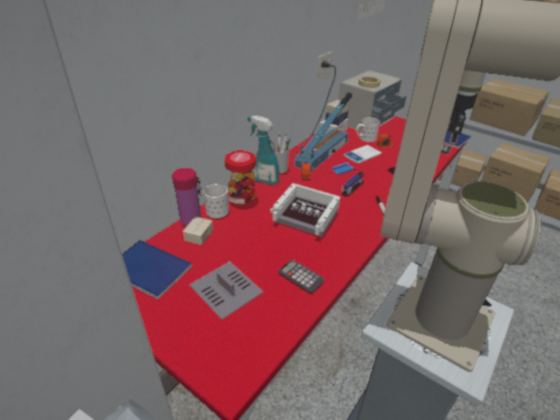

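View pics/top0.png

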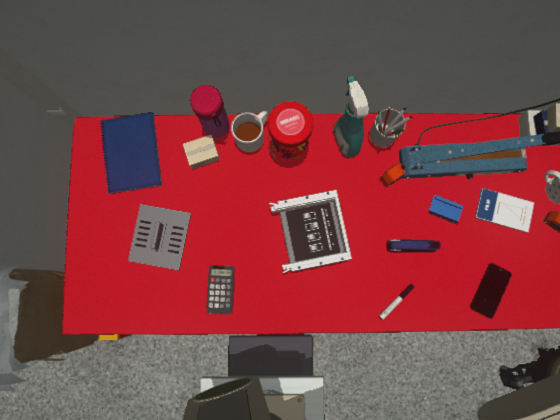

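The scene and top pictures show the cover at about (160,237) in the top view and the box at (313,231), with its open end to the left. The calculator is at (221,290). Next I'll measure both with depth.

```bash
cat > h.py <<'E'
from bench import r
import numpy as np, cv2
from scipy.spatial.transform import Rotation as R
def und(c,uv):
    uv=np.asarray(uv,float).reshape(-1,2); K=c['mtx']
    d=(uv-K[:2,2])/[K[0,0],K[1,1]]; u=d.copy()
    for _ in range(20): u=d/(1+c['k1']*(u**2).sum(1,keepdims=True))
    return u
def onplane(c,uv,z):
    u=und(c,uv); T=c['cam_to_world']; ray=np.c_[u,np.ones(len(u))]@T[:3,:3].T; o=T[:3,3]
    return o+ray*((z-o[2])/ray[:,2])[:,None]
def cloud(c,d):
    v,u=np.mgrid[:d.shape[0],:d.shape[1]]
    uv=np.c_[u.ravel(),v.ravel()]; a=und(c,uv); z=d.ravel()
    P=np.c_[a*z[:,None],z]@c['cam_to_world'][:3,:3].T+c['cam_to_world'][:3,3]
    return P.reshape(*d.shape,3)
def proj(c,P):
    T=np.linalg.inv(c['cam_to_world']); q=np.asarray(P,float).reshape(-1,3)@T[:3,:3].T+T[:3,3]
    s=q[:,:2]/q[:,2:]; s=s*(1+c['k1']*(s**2).sum(1,keepdims=True))
    return s*c['mtx'][0,0]+c['mtx'][:2,2]
def rel(goal_pos,goal_R):
    "shift (m, tool axes) and rotvec from measured pose"
    s=r.sense(); R0=R.from_euler('xyz',s['tcp_rot'],degrees=True)
    return (R0.inv().apply(np.asarray(goal_pos)-s['tool_pos'])/1000).round(4), (R0.inv()*goal_R).as_rotvec().round(3)
E
python3 - <<'E'
from h import *
p,d=r.snapshot("top"); c=r.get_calibration("top"); P=cloud(c,d)
cv2.imwrite("pics/crop0.png",cv2.resize(p[180:290,110:370],None,fx=3,fy=3,interpolation=cv2.INTER_CUBIC))
np.save("P0.npy",P); np.save("p0.npy",p)
# cover: grey pixels
hsv=cv2.cvtColor(p,cv2.COLOR_BGR2HSV)
def rect(m,name,z):
    m=m.astype(np.uint8); n,l,st,_=cv2.connectedComponentsWithStats(m); i=1+st[1:,4].argmax()
    ys,xs=np.nonzero(l==i); W=onplane(c,np.c_[xs,ys],z)[:,:2].astype(np.float32)
    print(name,len(xs),np.median(P[l==i][:,2]),cv2.minAreaRect(W))
m=np.zeros(p.shape[:2],bool); m[195:280,120:198]=1
rect(m&~((hsv[...,1]>150)),"cover",5)
m2=np.zeros(p.shape[:2],bool); m2[180:285,260:365]=1
rect(m2&(P[...,2]>60)&(P[...,2]<85),"rails",70)
rect(m2&~((hsv[...,1]>150)),"boxall",70)
for v in range(190,275,6): print([int(x) for x in P[v,270:356:4,2]])
E
```

```text
cover 3067 6.050412118630447 ((518.2537841796875, 273.5789794921875), (141.8428192138672, 156.86367797851562), 79.54664611816406)
rails 1168 70.45155323469601 ((523.509033203125, -124.8025131225586), (180.2201385498047, 172.7158203125), 11.010045051574707)
boxall 4611 32.07047063825007 ((523.5309448242188, -125.14595031738281), (183.6688995361328, 177.89024353027344), 10.883037567138672)
[4, 5, -1, 4, -1, 0, 0, 0, 1, -2, 7, 0, 2, 1, 0, 3, 71, 0, -3, 0, 0, 0]
[1, 0, 4, 2, 0, -4, 2, -4, 1, 71, 69, 70, 71, 68, 69, 72, 74, 0, 1, 1, -3, 2]
[-2, -2, 70, 70, 72, 68, 72, 70, 70, 70, 53, 58, 56, 40, 28, 25, 52, 72, 2, 0, -1, 0]
[0, 60, 74, 58, 60, 42, 29, 30, 32, 29, 31, 31, 30, 36, 28, 32, 25, 69, 4, -1, 4, 1]
[0, 0, -2, 27, 28, 30, 26, 30, 26, 51, 33, 35, 30, 31, 30, 30, 25, 68, 3, -4, -2, 0]
[2, 1, 0, 24, 26, 32, 28, 32, 32, 31, 34, 28, 31, 30, 27, 32, 29, 55, 67, -1, 2, -1]
[8, 1, -2, 0, 29, 31, 31, 29, 31, 35, 32, 50, 49, 35, 28, 29, 25, 31, 71, 1, -1, -2]
[3, 0, 3, 2, 28, 32, 32, 31, 33, 28, 31, 31, 32, 32, 28, 30, 29, 26, 74, 1, 2, 0]
[-2, 0, 0, 1, 30, 30, 33, 27, 30, 32, 52, 36, 32, 34, 27, 28, 36, 28, 54, 67, 1, 0]
[-1, 4, 0, 3, 26, 30, 30, 32, 31, 31, 29, 35, 34, 28, 30, 24, 28, 31, 31, 67, -1, -2]
[-1, 3, -1, 1, -2, 26, 35, 30, 29, 33, 32, 33, 34, 27, 29, 33, 31, 31, 28, 71, -3, 0]
[-2, 4, 0, 3, 1, 27, 26, 34, 32, 29, 30, 28, 31, 26, 56, 72, 70, 73, 71, 73, 70, -1]
[1, 0, -2, 0, 0, 26, 32, 55, 71, 70, 70, 70, 68, 67, 71, 70, 70, 3, 0, 1, 4, 3]
[0, 1, 0, -1, 57, 67, 65, 67, 66, 57, 0, 0, 0, 1, 3, -1, 0, 1, 1, -4, 0, 1]
[2, 4, -1, 2, -2, 2, 0, 3, 0, 0, 0, -1, 1, 1, 1, 1, 7, 0, 0, -1, 4, 0]
```

View pics/crop0.png

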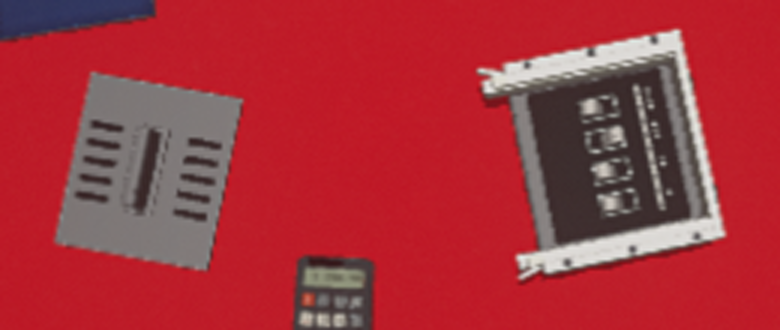

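```bash
python3 - <<'E'
from h import *
c=r.get_calibration("wrist"); s=r.sense()
R0=R.from_euler('xyz',s['tcp_rot'],degrees=True)
print(c['mtx'],c['k1'])
print("cam in tool",R0.inv().apply(c['cam_to_world'][:3,3]-s['tool_pos']), R0.inv().as_matrix()@c['cam_to_world'][:3,:3])
print(rel([480,-140,250],R.from_euler('xyz',[180,0,11],degrees=True)))
E
```

```text
[[330.5815457    0.         283.43824948]
 [  0.         330.5815457  207.606722  ]
 [  0.           0.           1.        ]] -0.07209782251452863
cam in tool [  70.68444919   -0.41278918 -142.66678291] [[ 8.56642774e-05 -9.60728318e-01 -2.77490707e-01]
 [ 9.99999796e-01 -9.31652648e-05  6.31267151e-04]
 [-6.32328723e-04 -2.77490705e-01  9.60728114e-01]]
(array([ 0.3945, -0.2928, -0.0187]), array([ 0.   , -0.   ,  0.186]))
```

```bash
python3 -m crank '[[[0.052,-0.032,-0.002,0,0,0.02],[0.104,-0.063,-0.004,0,0,0.04],[0.156,-0.095,-0.006,0,0,0.06],[0.208,-0.127,-0.009,0,0,0.08],[0.26,-0.158,-0.011,0,0,0.11],[0.312,-0.19,-0.013,0,0,0.13],[0.364,-0.222,-0.015,0,0,0.15],[0.416,-0.253,-0.017,0,0,0.17],[0.452,-0.275,-0.019,0,0,0.186],[0.452,-0.275,-0.019,0,0,0.186]]]' 1
python3 - <<'E'
from h import *
s=r.sense();print(s['tool_pos'],s['tcp_rot'],s['finger_gap'],s['time'])
c=r.get_calibration("wrist"); p,d=r.snapshot("wrist"); cv2.imwrite("pics/w1.png",p); np.savez("w1.npz",p=p,d=d,**c)
for n in ("deck","track_home","track_mouth","controller","switch_1"): print(n,[(x['pixel'],x['conf']) for x in r.landmark_of(n,"wrist")])
E
```

```text
time: 2.2
tool_pos: [541.3, -132.7, 250.4]
tcp_rot: [-180.0, -0.0, 11.2]
ft_force: [-1.2, -0.8, -0.4]
finger_gap: -0.1
[ 541.33340042 -132.73798458  250.3633147 ] [-1.79976384e+02 -2.97055208e-02  1.12209586e+01] -0.07857765416709069 2.2
deck [([281.9, 191.7], 0.62)]
track_home [([282.4, 203.5], 0.77)]
track_mouth [([207.7, 199.8], 0.8)]
controller [([282.0, 188.0], 0.75)]Traceback (most recent call last):
  File "<stdin>", line 4, in <module>
ValueError: it knows: calculator, controller, cover, cover_grip, deck, goods_box, marker, stapler, track_home, track_mouth
```

View pics/w1.png

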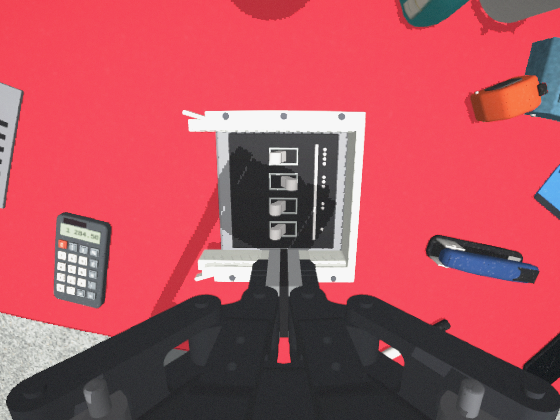

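The wrist picture shows levers 1 (276,230), 2 (277,207) and 4 (278,157) to the left (off), and lever 3 (290,183) to the right (on). The ON bar is at column 317. So all four need flipping. I'll refine the box pose first.

```bash
python3 - <<'E'
from h import *
z=np.load("w1.npz"); c={'mtx':z['mtx'],'k1':float(z['k1']),'cam_to_world':z['cam_to_world']}; p=z['p'];P=cloud(c,z['d'])
m=(P[...,2]>64)&(P[...,2]<78)&(p.min(2)>110); m[290:]=0;m[:,:180]=0;m[:,375:]=0
# upper rail + wall outer edges
out=[]
from collections import defaultdict
def fit(pts,z): 
    W=onplane(c,pts,z)[:,:2]; vx,vy,x0,y0=cv2.fitLine(W.astype(np.float32),cv2.DIST_HUBER,0,.01,.01).ravel(); return vx,vy,x0,y0
top=[(u,np.nonzero(m[:,u])[0].min()-.5) for u in range(215,355)]
right=[(np.nonzero(m[v])[0].max()+.5,v) for v in range(125,255)]
bot=[(u,np.nonzero(m[:,u])[0].max()+.5) for u in list(range(220,240))+list(range(330,348))]
for n,q in (("top",top),("right",right),("bot",bot)):
    vx,vy,x0,y0=fit(q,70); a=np.degrees(np.arctan2(vy,vx)); print(n,a,x0,y0)
yaw=np.radians(-79)
f={n:fit(q,70) for n,q in (("top",top),("right",right),("bot",bot))}
a=[np.arctan2(f['top'][1],f['top'][0]),np.arctan2(f['bot'][1],f['bot'][0]),np.arctan2(f['right'][1],f['right'][0])]
a=np.degrees(a)%180; print(a, "yaw cand",a[0]-180,a[1]-180,a[2]-90)
for yaw in np.radians([a[0]-180]):
    bx=np.array([np.cos(yaw),np.sin(yaw)]); by=np.array([-bx[1],bx[0]])
    print("y top,bot",np.dot(f['top'][2:],by),np.dot(f['bot'][2:],by),"x right",np.dot(f['right'][2:],bx))
    cy=(np.dot(f['top'][2:],by)+np.dot(f['bot'][2:],by))/2; cx=np.dot(f['right'][2:],bx)-75
    print("centre",cx*bx+cy*by, np.degrees(yaw))
print("net deck",onplane(c,[[281.9,191.7]],30),"home",onplane(c,[[282.4,203.5]],84),"mouth",onplane(c,[[207.7,199.8]],58),"ctrl",onplane(c,[[282,188]],0))
E
```

```text
top -78.79114 609.68896 -102.86744
right 11.279539 551.6278 -209.20468
bot -78.76383 431.7437 -128.28339
[101.20886  101.23617   11.279539] yaw cand -78.79114 -78.76383 -78.72046
y top,bot 578.06323 398.57172 x right 312.4429
centre [ 525.15845 -137.99156] -78.79113
net deck [[ 525.8440615  -133.76767865   30.        ]] home [[ 526.99968645 -134.26372894   84.        ]] mouth [[508.66591251 -57.73283551  58.        ]] ctrl [[ 523.41226481 -134.24342944    0.        ]]
```

```bash
python3 - <<'E'
from h import *
z=np.load("w1.npz"); c={'mtx':z['mtx'],'k1':float(z['k1']),'cam_to_world':z['cam_to_world']}; p=z['p'].copy();P=cloud(c,z['d'])
s=np.array([541.33,-132.74,250.36]); yaw=np.radians(-78.79);B=np.array([[np.cos(yaw),np.sin(yaw)],[-np.sin(yaw),np.cos(yaw)]])
for v in (250,255,260,265,275,285,300):
    row=z['d'][v]; u=np.nonzero((row>50)&(row<230))[0]; u=u[(u>200)&(u<370)]
    if len(u): 
        q=P[v,u]; b=(q[:,:2]-s[:2])@B.T; print(v,u.min(),u.max(),"x",b[:,0].min().round(1),b[:,0].max().round(1),"y",np.median(b[:,1]).round(1),"z rel",np.median(q[:,2]-s[2]).round(1))
# levers
bc=np.array([525.2,-136])
b=(P[...,:2]-bc)@B.T; m=(P[...,2]>44)&(P[...,2]<58)&(abs(b[...,0])<25)
for y in(-42,-14,14,42):
    k=m&(abs(b[...,1]-y)<9); print(y,k.sum(),np.median(b[k],0),np.median(P[k][:,2]))
for (x,y,zz) in [(75,90,70),(75,-90,70),(-75,90,70),(-75,-90,70),(70,70,30),(-75,70,30),(-75,-70,30)]:
    w=np.r_[bc+np.array([x,y])@B,zz]; u=proj(c,w)[0]; cv2.circle(p,tuple((u).round().astype(int)),2,(0,255,0),-1)
cv2.imwrite("pics/w1c.png",cv2.resize(p[100:300,170:380],None,fx=3,fy=3))
E
```

```text
250 269 298 x -6.8 6.2 y 11.3 z rel 5.7
255 269 298 x -6.6 6.0 y 11.3 z rel 11.2
260 257 310 x -12.1 11.6 y 11.0 z rel 15.6
265 252 315 x -13.9 13.3 y 7.8 z rel 13.7
275 251 316 x -13.6 12.9 y 10.8 z rel 28.5
285 248 319 x -13.9 13.2 y 9.3 z rel 33.5
300 201 369 x -26.5 26.6 y 12.2 z rel 48.6
-42 126 [ -9.62139876 -41.20525015] 51.01328791292761
-14 139 [ -9.43899929 -13.41683686] 50.71987907928178
14 140 [ 7.66206518 14.37667415] 51.04062162005087
42 141 [-9.11061543 41.99121372] 50.960415921627146
```

View pics/w1c.png

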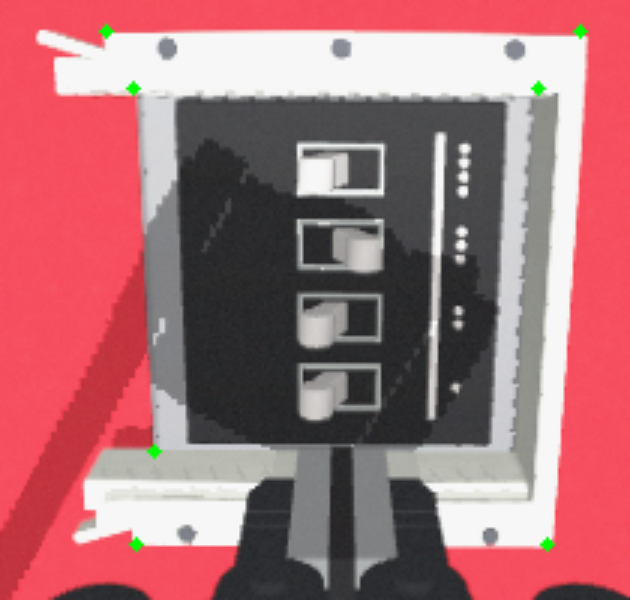

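```bash
python3 -m crank '[[[-0.002,0.035,0.055,0,0,0],[-0.002,0.035,0.11,0,0,0],[-0.002,0.035,0.165,0,0,0],[-0.002,0.035,0.2,0,0,0],[-0.002,0.035,0.206,0,0,0],[-0.002,0.035,0.206,0,0,0],[-0.002,0.024,0.206,0,0,0],[-0.002,0.013,0.206,0,0,0],[-0.002,0.006,0.206,0,0,0],[-0.002,0.0025,0.206,0,0,0]]]' 1
cat > b.py <<'E'
from h import *
C=np.array([525.4,-135.1]);yaw=np.radians(-78.79);B=np.array([[np.cos(yaw),np.sin(yaw)],[-np.sin(yaw),np.cos(yaw)]])
def st():
    s=r.sense(); print("box xy",((s['tool_pos'][:2]-C)@B.T).round(1),"z",s['tool_pos'][2].round(1),"rot",s['tcp_rot'].round(2),"F",(s['ft_force']).round(1),"gap",round(s['finger_gap'],1),"t",s['time'])
if __name__=="__main__": st()
E
python3 b.py
```

```text
time: 3.7
tool_pos: [539.1, -138.5, 46.0]
tcp_rot: [179.9, -0.1, 11.0]
ft_force: [0.9, 0.8, 1.4]
finger_gap: -0.0
box xy [ 6.  12.8] z 46.0 rot [ 1.7992e+02 -1.4000e-01  1.0960e+01] F [0.9 0.8 1.4] gap -0.0 t 3.7
```

```bash
python3 -m crank '[[[0,-0.004,0,0,0,0],[0,-0.005,0,0,0,0],[0,-0.002,-0.04,0,0,0],[0,-0.002,-0.045,0,0,0],[0.015,-0.022,-0.045,0,0,0],[0.029,-0.042,-0.045,0,0,0],[0.029,-0.042,-0.045,0,0,0],[0.029,-0.042,-0.02,0,0,0],[0.029,-0.042,0.002,0,0,0],[0.029,-0.042,0.002,0,0,0]]]' 1
python3 b.py
```

```text
time: 4.95
tool_pos: [557.0, -91.6, 41.4]
tcp_rot: [-180.0, 0.1, 11.0]
ft_force: [-0.3, -0.4, -0.4]
finger_gap: -0.1
box xy [-36.5  39.5] z 41.4 rot [-1.7996e+02  1.3000e-01  1.0950e+01] F [-0.3 -0.4 -0.4] gap -0.1 t 4.95
```

```bash
python3 -m crank '[[[0.002,0.012,-0.003,0,0,0.003],[0.002,0.02,-0.003,0,0,0.003],[0.002,0.028,-0.003,0,0,0.003],[0.002,0.034,-0.003,0,0,0.003],[0.002,0.035,-0.003,0,0,0.003],[0.002,0.035,-0.003,0,0,0.003],[0.002,0.032,-0.045,0,0,0.003],[0.002,0.032,-0.048,0,0,0.003],[-0.026,0.016,-0.048,0,0,0.003],[-0.054,0,-0.048,0,0,0.003]]]' 1
python3 b.py
```

```text
time: 6.2
tool_pos: [503.4, -102.2, 89.2]
tcp_rot: [-180.0, 0.1, 10.8]
ft_force: [1.5, 1.1, 1.2]
finger_gap: 0.0
box xy [-36.5 -15.2] z 89.2 rot [-1.7997e+02  1.4000e-01  1.0760e+01] F [1.5 1.1 1.2] gap 0.0 t 6.2
```

```bash
python3 -m crank '[[[0.001,-0.001,0.025,0,0,-0.008],[0.001,-0.001,0.045,0,0,-0.008],[0.001,-0.001,0.045,0,0,-0.008],[0.001,0.012,0.045,0,0,-0.008],[0.001,0.022,0.045,0,0,-0.008],[0.001,0.03,0.045,0,0,-0.008],[0.001,0.035,0.045,0,0,-0.008],[0.001,0.035,0.045,0,0,-0.008],[0.001,0.032,0.005,0,0,-0.008],[0.001,0.032,-0.001,0,0,-0.008]]]' 1
python3 b.py
python3 -m crank '[[[-0.014,-0.016,-0.005,0,0,0],[-0.027,-0.034,-0.005,0,0,0],[-0.027,-0.034,0.025,0,0,0],[-0.027,-0.034,0.045,0,0,0],[-0.027,-0.034,0.045,0,0,0],[-0.027,-0.02,0.045,0,0,0],[-0.027,-0.01,0.045,0,0,0],[-0.027,-0.002,0.045,0,0,0],[-0.027,0.003,0.045,0,0,0],[-0.027,0.003,0.045,0,0,0]]]' 1
python3 b.py
```

```text
time: 7.45
tool_pos: [512.9, -134.8, 93.8]
tcp_rot: [179.8, -0.1, 11.2]
ft_force: [1.0, -0.3, 0.2]
finger_gap: 0.1
box xy [ -2.7 -12.2] z 93.8 rot [ 1.7984e+02 -1.5000e-01  1.1210e+01] F [ 1.  -0.3  0.2] gap 0.1 t 7.45
time: 8.7
tool_pos: [488.7, -143.0, 50.9]
tcp_rot: [179.9, -0.3, 11.2]
ft_force: [-2.3, 9.8, 11.5]
finger_gap: 0.0
box xy [  0.6 -37.5] z 50.9 rot [179.91  -0.33  11.17] F [-2.3  9.8 11.5] gap 0.0 t 8.7
```

```bash
python3 -m crank '[[[0,0,-0.05,0,0,0],[0.015,0,-0.1,0,0,0],[0.03,0,-0.15,0,0,0],[0.05,0,-0.19,0,0,0],[0.05,0,-0.19,0,0,0]]]' 1
python3 b.py
python3 - <<'E'
from b import *
c=r.get_calibration("wrist"); p,d=r.snapshot("wrist"); P=cloud(c,d)
cv2.imwrite("pics/w2.png",cv2.resize(p[80:300,150:400],None,fx=3,fy=3))
b=(P[...,:2]-C)@B.T; m=(P[...,2]>44)&(P[...,2]<58)&(abs(b[...,0])<25)
for y in(-42,-14,14,42):
    k=m&(abs(b[...,1]-y)<9); print(y,k.sum(),np.median(b[k],0),np.median(P[k][:,2]))
E
```

```text
time: 9.32
tool_pos: [540.1, -134.6, 246.8]
tcp_rot: [179.6, -0.8, 11.2]
ft_force: [0.4, -0.2, 0.4]
finger_gap: -0.2
box xy [ 2.4 14.5] z 246.8 rot [179.63  -0.8   11.18] F [ 0.4 -0.2  0.4] gap -0.2 t 9.325
-42 126 [  8.35275113 -41.25042537] 50.8207363830694
-14 139 [  8.32200293 -13.8652304 ] 50.85413881938882
14 147 [-8.54367435 13.8650269 ] 50.95794032745607
42 141 [ 9.06043458 41.65650493] 50.85995162455066
```

View pics/w2.png

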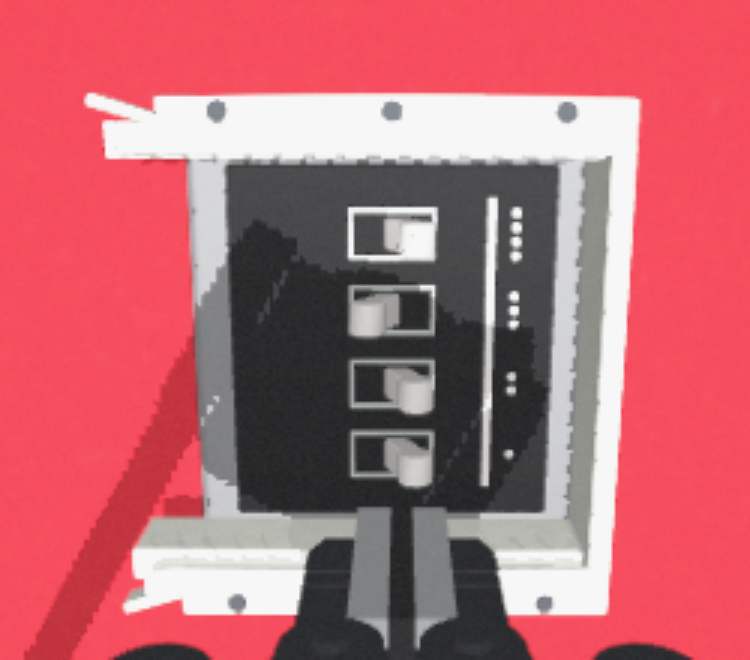

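Switches now read on, on, off, on: lever tops are at x = +8.4, +8.3, -8.5 and +9.1 mm, and the picture agrees, with only the third lever, at (368,315), leaning left. Next is the cover.

```bash
python3 -m crank '[[[0.011,-0.057,0,0,0,0.054],[0.022,-0.114,0,0,0,0.108],[0.033,-0.171,0,0,0,0.162],[0.044,-0.228,0,0,0,0.216],[0.055,-0.285,0,0,0,0.27],[0.066,-0.342,0,0,0,0.324],[0.077,-0.39,0,0,0,0.37],[0.077,-0.399,0,0.006,0.014,0.379],[0.077,-0.399,0,0.006,0.014,0.379]]]' 0.35
python3 - <<'E'
from b import *
s=r.sense();print(s['tool_pos'],s['tcp_rot'],s['finger_gap'],s['time'])
c=r.get_calibration("wrist"); p,d=r.snapshot("wrist"); P=cloud(c,d);cv2.imwrite("pics/w3.png",p); np.savez("w3.npz",p=p,d=d,**c)
for n in ("cover_grip","cover"): print(n,[(x['pixel'],x['conf']) for x in r.landmark_of(n,"wrist")])
m=(P[...,2]>38)&(P[...,2]<55)&(np.hypot(P[...,0]-518,P[...,1]-273)<70)
W=P[m][:,:2].astype(np.float32);print("rib",m.sum(),np.median(P[m][:,2]),np.median(W,0),cv2.minAreaRect(W))
hsv=cv2.cvtColor(p,cv2.COLOR_BGR2HSV)
m=(hsv[...,1]<110)&(P[...,2]>0)&(P[...,2]<12)&(np.hypot(P[...,0]-518,P[...,1]-273)<120)
n,l,q,_=cv2.connectedComponentsWithStats(m.astype(np.uint8));i=1+q[1:,4].argmax();ys,xs=np.nonzero(l==i)
print("plate",len(xs),cv2.minAreaRect(onplane(c,np.c_[xs,ys],5)[:,:2].astype(np.float32)))
E
```

```text
time: 10.5
tool_pos: [535.9, 271.6, 241.6]
tcp_rot: [-179.6, -1.2, -10.5]
ft_force: [0.4, -0.3, 0.4]
finger_gap: 55.6
[535.86870917 271.56534637 241.58389314] [-179.6158321    -1.24483425  -10.47798456] 55.58197630874372 10.5
cover_grip [([292.1, 198.6], 0.75)]
cover [([285.2, 193.8], 0.82)]
rib 703 46.698672481962035 [519.5653  272.34857] ((517.5537109375, 272.6316223144531), (10.878276824951172, 70.22808837890625), 79.52751159667969)
plate 14385 ((517.5172119140625, 272.6448059082031), (139.71881103515625, 154.99240112304688), 79.55323028564453)
```

View pics/w3.png

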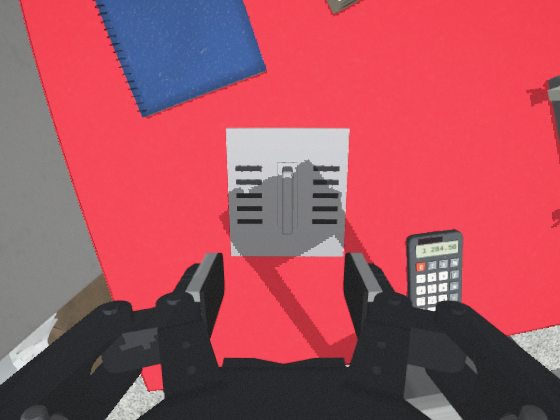

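```bash
python3 - <<'E'
from b import *
print(rel([517.5,272.6,12],R.from_euler('xyz',[180,0,-10.45],degrees=True)))
E
```

```text
(array([-0.0246,  0.0031,  0.2301]), array([-0.007, -0.023, -0.003]))
```

```bash
python3 -m crank '[[[-0.02,0.003,0.04,-0.007,-0.023,-0.003],[-0.025,0.003,0.09,-0.007,-0.023,-0.003],[-0.025,0.003,0.14,-0.007,-0.023,-0.003],[-0.025,0.003,0.185,-0.007,-0.023,-0.003],[-0.025,0.003,0.215,-0.007,-0.023,-0.003],[-0.025,0.003,0.228,-0.007,-0.023,-0.003],[-0.025,0.003,0.23,-0.007,-0.023,-0.003],[-0.025,0.003,0.23,-0.007,-0.023,-0.003]]]' 0.5
python3 - <<'E'
from b import *
print(rel([517.5,272.6,12],R.from_euler('xyz',[180,0,-10.45],degrees=True)))
E
```

```text
time: 11.65
tool_pos: [518.4, 273.0, 13.7]
tcp_rot: [-179.9, -0.1, -10.5]
ft_force: [0.0, 0.4, 0.2]
finger_gap: 43.0
(array([-0.0008,  0.0005,  0.0017]), array([-0.002, -0.002, -0.   ]))
```

Close on the rib, then lift.

```bash
python3 -m crank '[[[-0.001,0,0.001,0,0,0],[-0.001,0,0.001,0,0,0],[-0.001,0,0.001,0,0,0],[-0.001,0,0.001,0,0,0],[-0.001,0,0.001,0,0,0],[-0.001,0,0.001,0,0,0]]]' 1 50
python3 -m crank '[[[0,0,-0.03,0,0,0],[0,0,-0.07,0,0,0],[0,0,-0.11,0,0,0],[0,0,-0.14,0,0,0],[0,0,-0.14,0,0,0]]]' 1 50
python3 - <<'E'
from b import *
# pre-insert: box x=-185,y=0, underside ~ z 100 first
w=C+np.array([-190,0])@B; print(w, rel([*w,130],R.from_euler('xyz',[180,0,11.21],degrees=True)))
p,d=r.snapshot("scene"); cv2.imwrite("pics/s1.png",cv2.resize(p[180:360,120:380],None,fx=3,fy=3))
E
```

```text
time: 12.4
tool_pos: [518.4, 273.6, 14.2]
tcp_rot: [-179.8, -0.2, -10.5]
ft_force: [-0.9, -0.1, 7.7]
finger_gap: 11.0
time: 13.02
tool_pos: [519.6, 274.2, 157.5]
tcp_rot: [-179.6, -0.5, -10.4]
ft_force: [0.3, -0.6, -1.7]
finger_gap: 11.5
[488.46294413  51.27503562] (array([0.0095, 0.2251, 0.0262]), array([-0.004, -0.01 , -0.378]))
```

View pics/s1.png

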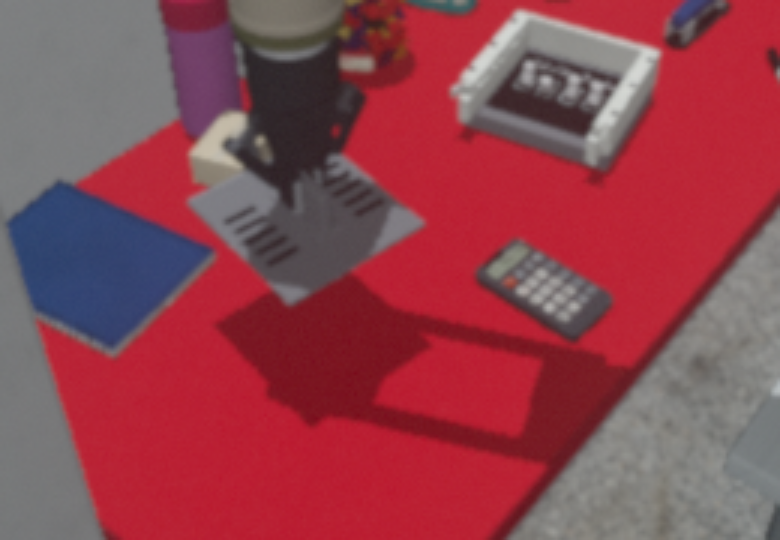

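The lift worked: the scene picture shows the plate hanging level in the gripper at about (305,215). I'll carry it to just before the mouth.

```bash
python3 -m crank '[[[0.002,0.04,0.004,0,-0.002,-0.06],[0.004,0.08,0.008,0,-0.003,-0.12],[0.006,0.12,0.013,-0.002,-0.005,-0.18],[0.007,0.15,0.018,-0.003,-0.007,-0.24],[0.008,0.18,0.022,-0.004,-0.008,-0.3],[0.009,0.21,0.025,-0.004,-0.01,-0.35],[0.0095,0.225,0.026,-0.004,-0.01,-0.378],[0.0095,0.225,0.026,-0.004,-0.01,-0.378],[0.0095,0.225,0.026,-0.004,-0.01,-0.378]]]' 1 50
python3 - <<'E'
from b import *
st(); s=r.sense()
c=r.get_calibration("wrist"); p,d=r.snapshot("wrist"); P=cloud(c,d);cv2.imwrite("pics/w4.png",p); np.savez("w4.npz",p=p,d=d,tp=s['tool_pos'],rot=s['tcp_rot'],**c)
E
```

```text
time: 14.2
tool_pos: [486.5, 51.3, 127.1]
tcp_rot: [-180.0, 0.3, 11.2]
ft_force: [-0.1, 0.2, -1.3]
finger_gap: 11.2
box xy [-190.4   -1.9] z 127.1 rot [-179.98    0.29   11.17] F [-0.1  0.2 -1.3] gap 11.2 t 14.2
```

View pics/w4.png

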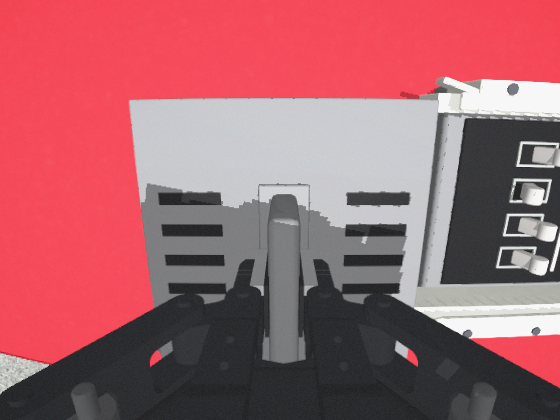

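```bash
cat > plate.py <<'E'
from b import *
def plate(f):
    z=np.load(f); c={'mtx':z['mtx'],'k1':float(z['k1']),'cam_to_world':z['cam_to_world']}; p=z['p'];P=cloud(c,z['d'])
    hsv=cv2.cvtColor(p,cv2.COLOR_BGR2HSV); tp=z['tp']
    k=np.zeros(p.shape[:2],bool); k[110:185,150:425]=1; k&=(abs(P[...,2]-(tp[2]-8))<15)
    Q=P[k]; A=np.c_[Q[:,:2]-tp[:2],np.ones(len(Q))]; co=np.linalg.lstsq(A,Q[:,2],rcond=None)[0]
    zt=co[2]; print("top plane z at TCP",zt,"TCP above underside",tp[2]-zt+5,"slopes deg box x,y",np.degrees(B@co[:2]))
    g=(hsv[...,1]<110)
    # far edge: columns
    far=[]
    for u in range(150,400):
        v=100
        col=g[60:150,u]; far.append((u,60+np.nonzero(col)[0].min()-.5))
    lef=[]
    for v in range(110,180):
        lef.append((np.nonzero(g[v,80:250])[0].min()+80-.5,v))
    def onpl(uv):
        u=und(c,uv); T=c['cam_to_world']; ray=np.c_[u,np.ones(len(u))]@T[:3,:3].T;o=T[:3,3]
        # z=co0*(x-tx)+co1*(y-ty)+zt
        n=np.array([co[0],co[1],-1]); t=-(n@(o-np.r_[tp[:2],0])+co[2])/(ray@n); return o+ray*t[:,None]
    for n,q in (("far",far),("left",lef)):
        W=(onpl(np.array(q,float))[:,:2]-C)@B.T
        vx,vy,x0,y0=cv2.fitLine(W.astype(np.float32),cv2.DIST_HUBER,0,.01,.01).ravel(); print(n,"ang",np.degrees(np.arctan2(vy,vx)),"pt",x0,y0, "tcp box",((tp[:2]-C)@B.T).round(1))
if __name__=="__main__":
    import sys; plate(sys.argv[1])
E
python3 plate.py w4.npz
```

```text
top plane z at TCP 117.91990490286939 TCP above underside 14.20221793181446 slopes deg box x,y [ 0.1042207  -0.44812981]
far ang -0.036894653 pt -213.12328 75.27962 tcp box [-190.4   -1.9]
left ang 89.86133 pt -260.23 55.0043 tcp box [-190.4   -1.9]
```

```bash
cat > go.py <<'E'
from b import *
import sys
x,y,z=map(float,sys.argv[1:4]); st()
w=C+np.array([x,y])@B; print(*rel([*w,z],R.from_euler('xyz',[180,0,11.21],degrees=True)))
E
python3 go.py -185 0.8 74
```

```text
box xy [-190.5   -1.6] z 127.4 rot [-179.99    0.27   11.21] F [-0.1  0.9 -1.1] gap 11.5 t 14.25
[0.0027 0.0055 0.0534] [-0.     0.005 -0.   ]
```

```bash
python3 -m crank '[[[0.0027,0.003,0.015,0,0.005,0],[0.0027,0.0055,0.03,0,0.005,0],[0.0027,0.0055,0.045,0,0.005,0],[0.0027,0.0055,0.0535,0,0.005,0],[0.0027,0.0055,0.0535,0,0.005,0],[0.0027,0.0055,0.0535,0,0.005,0]]]' 1 50
python3 go.py -150 0.8 73.5
python3 - <<'E'
from b import *
s=r.sense()
c=r.get_calibration("wrist"); p,d=r.snapshot("wrist");cv2.imwrite("pics/w5.png",p); np.savez("w5.npz",p=p,d=d,tp=s['tool_pos'],rot=s['tcp_rot'],**c)
E
python3 plate.py w5.npz
```

```text
time: 15.0
tool_pos: [490.6, 46.5, 74.4]
tcp_rot: [-180.0, -0.1, 11.2]
ft_force: [0.3, -0.4, -1.1]
finger_gap: 11.4
box xy [-184.9    1.2] z 74.4 rot [-1.800e+02 -6.000e-02  1.121e+01] F [ 0.3 -0.4 -1.1] gap 11.4 t 15.0
[-0.0004  0.0349  0.0009] [-0.    -0.001 -0.   ]
top plane z at TCP 65.18995828423837 TCP above underside 14.170106260503502 slopes deg box x,y [ 0.10273486 -0.09165977]
far ang -0.0010344165 pt -207.72737 78.437744 tcp box [-184.9    1.2]
left ang 89.87599 pt -254.82124 58.135128 tcp box [-184.9    1.2]
```

View pics/w5.png

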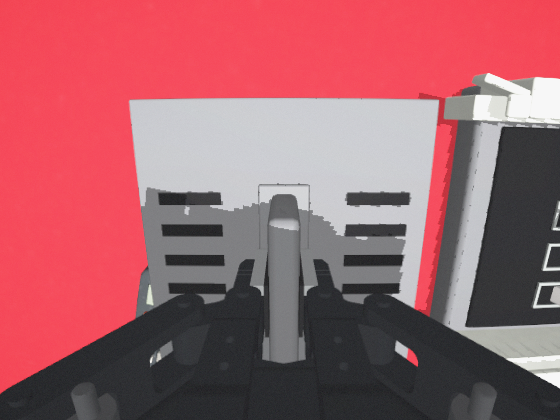

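```bash
python3 -m crank '[[[-0.0003,0.007,0.001,0,-0.001,0],[-0.0004,0.015,0.001,0,-0.001,0],[-0.0004,0.023,0.001,0,-0.001,0],[-0.0004,0.03,0.001,0,-0.001,0],[-0.0004,0.03,0.001,0,-0.001,0]]]' 1 50
python3 go.py -135 0.6 73.2
```

```text
time: 15.68
tool_pos: [496.3, 16.4, 73.6]
tcp_rot: [180.0, -0.0, 11.2]
ft_force: [-0.1, -0.9, -1.8]
finger_gap: 11.6
box xy [-154.3    1. ] z 73.6 rot [ 1.800e+02 -3.000e-02  1.115e+01] F [-0.1 -0.9 -1.8] gap 11.6 t 15.675
[-0.0003  0.0193  0.0004] [ 0.    -0.    -0.001]
```

```bash
python3 -m crank '[[[-0.0003,0.006,0.0003,0,0,0],[-0.0003,0.012,0.0003,0,0,0],[-0.0003,0.018,0.0003,0,0,0],[-0.0003,0.024,0.0003,0,0,0],[-0.0003,0.024,0.0003,0,0,0]]]' 1 50
python3 go.py -90 0.6 73
python3 - <<'E'
from b import *
s=r.sense()
c=r.get_calibration("wrist"); p,d=r.snapshot("wrist");cv2.imwrite("pics/w6.png",p); np.savez("w6.npz",p=p,d=d,tp=s['tool_pos'],rot=s['tcp_rot'],**c)
E
```

```text
time: 16.3
tool_pos: [500.8, -7.7, 73.3]
tcp_rot: [180.0, -0.0, 11.1]
ft_force: [-0.7, -0.5, -1.9]
finger_gap: 11.0
box xy [-129.8    0.7] z 73.3 rot [ 1.7999e+02 -3.0000e-02  1.1120e+01] F [-0.7 -0.5 -1.9] gap 11.0 t 16.3
[-0.      0.0398  0.0003] [ 0.    -0.001 -0.002]
```

View pics/w6.png

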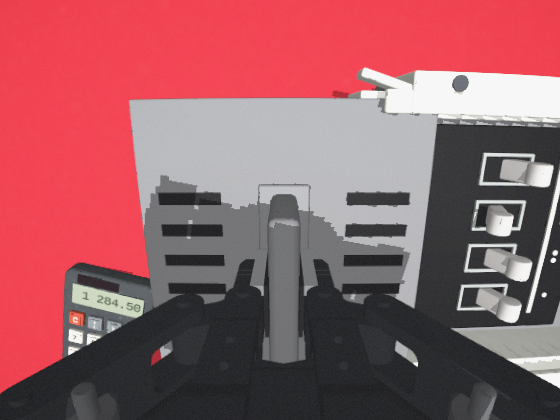

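The plate's front corner at about (437,100) now sits under the far lip, and there is no contact force. Levers are unchanged. I'll slide on.

```bash
python3 -m crank '[[[0,0.008,0.0003,0,0,-0.001],[0,0.016,0.0003,0,0,-0.001],[0,0.024,0.0003,0,0,-0.001],[0,0.032,0.0003,0,0,-0.001],[0,0.04,0.0003,0,0,-0.001],[0,0.04,0.0003,0,0,-0.001]]]' 1 50
python3 go.py -40 0.6 73
```

```text
time: 17.1
tool_pos: [508.6, -47.3, 73.0]
tcp_rot: [180.0, -0.0, 11.1]
ft_force: [0.2, -0.9, -1.9]
finger_gap: 11.2
box xy [-89.4   0.6] z 73.0 rot [ 1.800e+02 -3.000e-02  1.113e+01] F [ 0.2 -0.9 -1.9] gap 11.2 t 17.1
[0.0001 0.0494 0.    ] [ 0.    -0.001 -0.001]
```

```bash
python3 -m crank '[[[0,0.01,0,0,0,-0.001],[0,0.02,0,0,0,-0.001],[0,0.03,0,0,0,-0.001],[0,0.04,0,0,0,-0.001],[0,0.05,0,0,0,-0.001],[0,0.06,0,0,0,-0.001],[0,0.068,0,0,0,-0.001],[0,0.068,0,0,0,-0.001]]]' 1 50
python3 go.py -10 0.6 73
```

```text
time: 18.1
tool_pos: [521.8, -114.6, 73.1]
tcp_rot: [180.0, -0.0, 11.1]
ft_force: [0.2, 0.3, -0.9]
finger_gap: 11.4
box xy [-20.8   0.5] z 73.1 rot [ 1.7999e+02 -4.0000e-02  1.1140e+01] F [ 0.2  0.3 -0.9] gap 11.4 t 18.1
[0.0001 0.0108 0.0001] [ 0.    -0.001 -0.001]
```

```bash
python3 -m crank '[[[0,0.005,0.0003,0,0,-0.001],[0,0.01,0.0003,0,0,-0.001],[0,0.014,0.0003,0,0,-0.001],[0,0.017,0.0003,0,0,-0.001],[0,0.017,0.0003,0,0,-0.001]]]' 1 50
python3 go.py 0 0.6 73
python3 -m crank '[[[0,0.002,0.0003,0,0,0],[0,0.004,0.0003,0,0,0],[0,0.005,0.0003,0,0,0],[0,0.005,0.0003,0,0,0]]]' 1 50
python3 go.py 0 0.6 73
```

```text
time: 18.73
tool_pos: [525.2, -131.5, 72.8]
tcp_rot: [180.0, -0.0, 11.2]
ft_force: [1.1, -0.9, -1.1]
finger_gap: 11.1
box xy [-3.6  0.5] z 72.8 rot [ 1.7999e+02 -4.0000e-02  1.1190e+01] F [ 1.1 -0.9 -1.1] gap 11.1 t 18.725
[ 0.0002  0.0036 -0.0002] [ 0.    -0.001 -0.   ]
time: 19.23
tool_pos: [526.2, -135.1, 72.5]
tcp_rot: [-179.9, -0.1, 11.2]
ft_force: [0.1, 7.4, 1.8]
finger_gap: 11.7
box xy [0.2 0.8] z 72.5 rot [-1.7988e+02 -6.0000e-02  1.1180e+01] F [0.1 7.4 1.8] gap 11.7 t 19.225
[-0.0002 -0.0002 -0.0005] [-0.002 -0.001 -0.001]
```

```bash
python3 -m crank '[[[0,0.001,0,0,0,0],[0,0.0015,0,0,0,0],[0,0.0015,0,0,0,0]]]' 1 50
python3 b.py
python3 -m crank '[[[0,-0.001,0,0,0,0],[0,-0.001,0,0,0,0],[0,-0.001,0,0,0,0],[0,-0.001,0,0,0,0],[0,-0.001,0,0,0,0]]]' 0.5 20
python3 b.py
```

```text
time: 19.6
tool_pos: [526.2, -135.1, 72.6]
tcp_rot: [-179.7, -0.0, 11.2]
ft_force: [-2.4, 8.0, 3.2]
finger_gap: 11.2
box xy [0.2 0.8] z 72.6 rot [-1.7973e+02 -3.0000e-02  1.1180e+01] F [-2.4  8.   3.2] gap 11.2 t 19.6
time: 20.23
tool_pos: [526.0, -134.2, 72.6]
tcp_rot: [-179.7, -0.0, 11.2]
ft_force: [0.6, 0.2, 0.0]
finger_gap: 42.8
box xy [-0.7  0.8] z 72.6 rot [-1.7973e+02 -3.0000e-02  1.1180e+01] F [0.6 0.2 0. ] gap 42.8 t 20.225
```

Released. Lift off straight up and check.

```bash
python3 -m crank '[[[0,0,-0.02,0,0,0],[0,0,-0.05,0,0,0],[0,0,-0.09,0,0,0],[0.005,0,-0.13,0,0,0],[0.01,0,-0.17,0,0,0],[0.01,0,-0.18,0,0,0],[0.01,0,-0.18,0,0,0]]]' 0.5
python3 - <<'E'
from b import *
st()
c=r.get_calibration("wrist"); p,d=r.snapshot("wrist"); P=cloud(c,d);cv2.imwrite("pics/w7.png",p)
print([(x['pixel'],x['conf']) for x in r.landmark_of("cover_grip","wrist")])
b=(P[...,:2]-C)@B.T
m=(P[...,2]>95)&(P[...,2]<115)&(abs(b[...,0])<40)&(abs(b[...,1])<60); m[300:]=0
W=b[m].astype(np.float32); print("rib",m.sum(),np.median(P[m][:,2]),cv2.minAreaRect(W))
k=(abs(b[...,1])<65)&(abs(b[...,0])<60)&(abs(P[...,2]-63)<8);Q=P[k]; bb=b[k]
print("plate z,slopes",np.linalg.lstsq(np.c_[bb,np.ones(len(bb))],Q[:,2],rcond=None)[0])
e=(abs(b[...,1]-55)<10)&(abs(P[...,2]-63)<4)&(abs(b[...,0])<90); print("x extent",np.percentile(b[e][:,0],[0.5,99.5]))
p,d=r.snapshot("top"); cv2.imwrite("pics/top2.png",cv2.resize(p[130:330,110:450],None,fx=2,fy=2))
E
```

```text
time: 21.1
tool_pos: [536.1, -133.3, 252.8]
tcp_rot: [-179.8, -0.1, 11.2]
ft_force: [-0.0, -0.8, 0.3]
finger_gap: 42.7
box xy [ 0.3 10.8] z 252.8 rot [-1.7977e+02 -8.0000e-02  1.1180e+01] F [-0.  -0.8  0.3] gap 42.7 t 21.1
[([286.4, 197.7], 0.72)]
rib 950 104.70166193994686 ((-0.17332172393798828, 0.9516716003417969), (11.335415840148926, 68.9848861694336), 0.19107231497764587)
plate z,slopes [ 6.58499143e-04 -9.24111211e-04  6.32494011e+01]
x extent [-69.41485286  69.81295102]
```

View pics/w7.png

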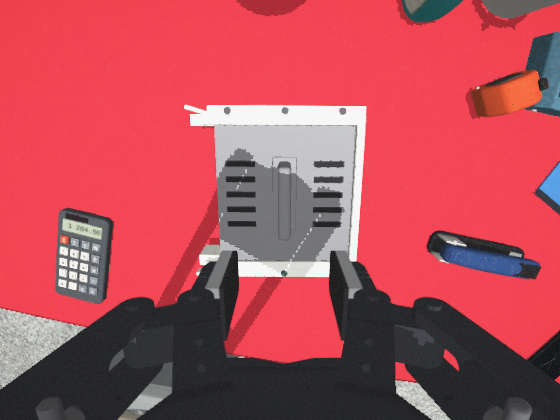

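View pics/top2.png

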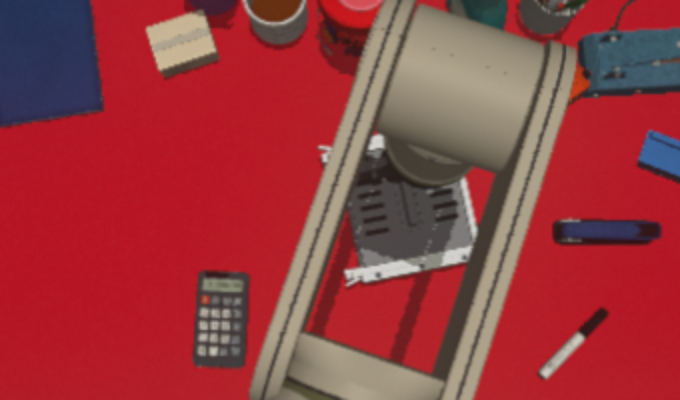

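The wrist picture shows the plate filling the box from (217,125) to (357,262), up against the stop wall. The rib is centred at (285,197) and the fingers are clear. The top picture shows the calculator, carton, stapler and marker where they started.

```bash
python3 -c "
from bench import r
print(r.hand_in())"
```

```text
the job is handed in; nothing more can be done
None
```

I set the four switches to on, on, off, on, slid the cover in from the open end until it stopped, released it and handed the job in at about 21 s. No verdict was given.

- **Switches:** before the cover went in, the lever tops stood at about +8, +8, -9 and +9 mm, which matches the picture. While flipping switch 1 the finger was pressing on the lever (about 11 N vertical force). The lever had still tipped over, and I could not see the levers again once the cover was on.
- **Cover:** the wrist force rose to about 8 N at the stop. After release the rib was at x = -0.2 mm and y = +1.0 mm in the box, turned 0.2° from the box's axis. The plate's top was at 63.2 mm and level, so it rests on the ledges.
- **Robot and bystanders:** the gripper was 180 mm clear with no contact force. The calculator, carton, stapler and marker look unmoved; I judged this by eye and did not measure it.
- **Disagreement:** early estimates of the box's position along its x axis differed by up to 4 mm. I used the lever positions to settle it, and contact at the stop came within 0.2 mm of that value.

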